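# Hold a peg open over the drying pole

## Robot

A 7-joint arm with a two-finger parallel gripper is mounted at the origin on the work surface. World frame = base frame: x ahead of the robot, y to its left, z up, the work surface at z = 0. Lengths are in m, angles in rad, forces in N, time in s.
With the tool pointing down it reaches from about 0.4 to 0.875 m from the base axis. Payload 6.5 kg.
Tool frame: the origin (TCP) lies midway between the tips of the shut fingers; the grasp point (between the pads) lies 19 mm behind it; z points along the fingers, y is the line along which they close (so a half turn about z gives the same grasp; the last joint's range is limited). The gripper opens to 88 mm and grips with 3 to 60 N. Pads are 18 mm wide; open, the fingers measure 123 mm over their backs; the gripper's body (75 mm by 187 mm) begins 45 mm behind the grasp point.
Start: joints at [-1.229, 0.536, -0.004, 1.538, 0.003, 1.067, -0.071], TCP at [0.258, 0.597, 0.239] pointing down, gripper open.
Joint ranges: [-2.7, 2.7], [-0.37, 2.16], [-1.27, 1.26], [0.24, 2.4], [-1.31, 4.45], [0.19, 1.91], [-2.76, 2.76]. Speed limits (rad/s): [2.39, 2.39, 3.14, 3.14, 3.14, 3.14, 3.14].

## Interface

Orientations are given as [roll, pitch, yaw] about the fixed x, y, z axes, in that order (R = Rz(yaw) Ry(pitch) Rx(roll)).
In Python, from workcell import r, readout, get_image gives the robot as it stands (r), with the cameras as plain functions and the readings (readout).
- The arm moves only by the tool move_tool, called after ">>>" as a command line: name --argument value ..., lists and objects as JSON in quotes. Schema: {"type":"object","properties":{"plan":{"type":"object","properties":{"segments":{"type":"array","items":{"type":"array","items":{"type":"number"},"minItems":4,"maxItems":4},"minItems":1,"maxItems":5}},"additionalProperties":false,"required":["segments"]},"jaw":{"type":"number"},"only":{"type":"string"},"quiet":{"type":"boolean"},"lines":{"type":"string"}},"required":["plan"],"additionalProperties":false}. plan is an object whose key "segments" holds a list of rows, 1 to 5 of them, each of 4 numbers: dx, dy, dz in shares of the most that a row can go, 1 being 50 mm, then a turn about the tool's z in shares of pi rad (1.0 is pi rad); each row shifts and turns the commanded pose from where the row before left it, along the tool's axes as they then stand; what a row does not reach is not made up. A row lasts 1/10 s, in which the tool goes at most 0.05 m and 0.15 rad, less where a joint would pass 70% of its speed; a pose out of reach is approached as far as the arm can. jaw is the opening from 0.0 (shut) to 1.0 (fully open), set as the call begins (left out keeps the last). The fingers move at their own pace and stop on an object; the grip force is fixed at half the most. Time passes only in rows, so rows that do not move let the fingers close. The tool returns the time, the measured TCP pose, the force, the opening and the grip force at its end. only (a regular expression) keeps the lines of the reply that match it, lines (a string "A,B") keeps lines A to B, and quiet returns only ok. A shift or turn number past 1, either way, is cut back to 1. Input that does not fit is refused with a message, and nothing moves.
- readout.sense(): the state, without advancing time (a new reading comes with each control period).
- get_image(name): name is "scene" or "top"; returns a dict with "color" (480x640x3 uint8, red, green, blue), "fovy" (degrees; the focal length in pixels is half the picture's height over the tangent of half this angle, whatever the lens; pixels are square), "cx", "cy" (the principal point, pixels), "R" (3x3) and "t" (3): a world point X has camera coordinates R X + t. Camera axes: x right, y down, z forward; pixel columns grow to the right and rows downward; lengths in m; the calibration is good to about 2 mm. A picture is of the moment at which its call begins. There is no depth.
- r.job_done(): hands the job in; it is judged then, once.
The state is a dict: "time_s": time; "qpos": joint angles; "joint_vel": joint speeds; "joint_efforts": joint torques, N m; "position": TCP position; "eef_rot": TCP orientation; "contact_force": force on the tool from outside, world axes, zero at the start; "torque": the same for the moment, N m; "opening": opening from 0.0 (shut) to 1.0 (fully open); "finger_force": force on a finger pad.
Only numpy, scipy, OpenCV 4.12 (cv2) and the standard library are available. Lean on these libraries where they do the work, as an engineer would, in place of code of your own. Each camera call takes 0.05 s, during which the arm holds its last target. There are 200 camera calls.

## Task

Take the pink peg clipped on the caddy's rim: squeeze its tails so the jaws let go of the rim, lift it off, and lower it astride the drying pole in the gap between the steel end cap and the first grey ring, without knocking the pole. Finish holding it there squeezed wide open and do not let go: one jaw tip on each side, below the middle of the pole, the peg touching neither pole, cap nor ring, so that I can slip a towel in. Leave the caddy, pot, funnel and spare cap where they are.

Things in the scene. Friction and masses are not known exactly. Their poses are not given: they have to be found in the camera images.
- peg: Pale pink sprung peg clipped upright on the caddy's rim (five more lie inside). Two mirror halves on a steel coil pivot, 20 mm wide, 5 mm thick, about 32 g. Origin: pivot, mid-width; y along the pivot, z up between the tails, x across. Axes turn with the -x half, by half the joint value. Clipped: 52 mm from pivot down to jaw ends, rim top 40 mm below pivot, hollow between jaws free above the rim.
- peg_grip (a point): Between the tails, 33 mm above the pivot: where to squeeze, along the peg's x. At the start the tails flare up in a V, tops 40 mm above the pivot, 55 mm over their outer faces. Squeezed to the stop, the outer faces are parallel, 24 mm apart, 10 to 46 mm above the pivot. Takes 8 N at the tops at first, 12 N at the stop; 30 N grip is safe. The peg may be pushed down some mm while squeezed.
- peg_jaw (a joint): Opening of the peg's jaws (rad): 0 as clipped on the rim, -0.05 shut, 0.72 squeezed fully open at its stop. Sprung shut; squeezing the tails opens it. Fully open, the lips are 35 mm apart, the jaws end 48 mm below the pivot, and the hollow between them is free from 10 mm below the pivot down.
- lip_a (a point): Middle of the lip at the jaw end of the half on the peg's -x side, 48 mm below the pivot when clipped. The lips are 8 mm high, 5 mm thick.
- lip_b (a point): Middle of the lip at the jaw end of the other half (the peg's +x side).
- caddy: White open plastic peg caddy, 150 mm in x, 230 mm in y, 75 mm high, walls 4 mm, 0.9 kg, loose on the shelf. Origin at the centre of its underside. The peg is clipped on its +x wall (mid-plane at x = +73 mm), the peg's x axis square to that wall. The contents stay below 50 mm.
- drying_pole: Steel drying pole, 22 mm diameter, level, axis 170 mm up, on two stands fixed to the shelf. Origin on the shelf below the gap; y along the pole, away from the capped end, which overhangs. Domed end cap, 34 mm flange, y = -57 to -22 mm. Grey rings, 34 mm diameter, 6 mm thick, every 50 mm, the first at y = +22 to +28. First stand at y = +100, foot 50 by 150 mm. Pole ends at y = +463.
- bay (a point): Middle of the gap, on the pole's axis (170 mm above the shelf): the 44 mm of bare pole between the end cap's flange and the first spacer ring. Axes as those of drying_pole.
- pot: White lidded ceramic pot, 120 mm diameter, 126 mm high with its lid and knob; a bystander. Origin at the centre of its underside.
- funnel: Small aluminium funnel standing mouth down, 90 mm diameter, 85 mm high; a bystander. Origin at the centre of its mouth.
- spare_cap: Spare steel pole-end cap standing on its flange, 34 mm diameter, 35 mm high; a bystander. Origin at the centre of its underside.

How it is judged:
By the outcome, as a careful person would: the job done as asked, in the order asked, and still so for the second after the job is handed in, while the arm keeps its last pose, push and grip.
It also fails if it takes over 38 s, if anything falls off the work surface, if the arm or the gripper's body presses on something with over 40 N, if the wrist force passes 120 N, or if a joint passes its speed limit or range.

## Working session

There is one attempt and no reset: what is moved stays moved. The work goes in short steps, Python scripts to look and compute and a tool call to move; the robot and the scene stay as the last step left them, time stands still between calls to the robot, and variables do not carry over. Pictures are saved under pics/ and viewed, at most 10 in all, crops included, and the job is handed in when it is done.

```bash
ls; mkdir -p pics; python3 - <<'E'
from workcell import r, readout, get_image
import cv2, json
for n in ("scene","top"):
    d=get_image(n); cv2.imwrite(f"pics/{n}0.png",d["color"][:,:,::-1])
    print(n,d["fovy"],d["cx"],d["cy"],d["R"],d["t"], [k for k in d])
print(readout.sense())
E
```

```text
pics
workcell.py
scene 45.64984311716318 320.0418653453487 230.71231940532476 [[ 0.89951284  0.4365029  -0.01848982]
 [ 0.31740446 -0.6819936  -0.65889235]
 [-0.30021836  0.58681338 -0.75200997]] [-0.53573553 -0.13839349  1.26967446] ['color', 'fovy', 'cx', 'cy', 'R', 't']
top 48.653160096420265 314.52839489271804 240.2344418368661 [[-0.02631121 -0.99938178 -0.02331884]
 [-0.99533392  0.02835666 -0.09222956]
 [ 0.09283379  0.02078336 -0.99546469]] [-0.00150129  0.60382925  0.85888893] ['color', 'fovy', 'cx', 'cy', 'R', 't']
{'time_s': 0.1, 'qpos': array([-1.22914664,  0.53707853, -0.00442486,  1.5387248 ,  0.00257877,
        1.067326  , -0.07119178]), 'joint_vel': array([-0.00092353, -0.00045369,  0.00132622, -0.00213628,  0.00281762,
       -0.00093288, -0.00035309]), 'joint_efforts': array([ 1.69283307e-03, -5.72081280e+01,  9.93247591e-01, -2.52228820e+01,
       -5.61654253e-02,  1.35292596e-02,  1.18353515e-05]), 'position': array([0.25761303, 0.59618377, 0.23795383]), 'eef_rot': array([-3.14006508e+00,  1.01910105e-04,  2.73380078e+00]), 'contact_force': array([0.16062753, 0.523239  , 0.11801645]), 'torque': array([-0.01538752, -0.07819881,  0.04199884]), 'finger_force': 0.0, 'opening': 0.9985005676211824}
```

View pics/scene0.png

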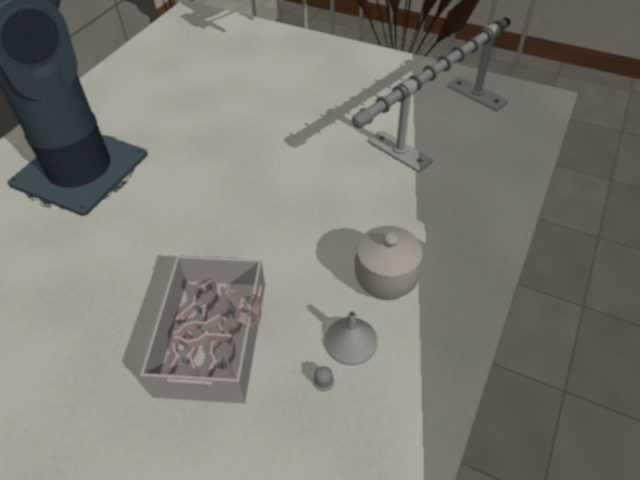

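View pics/top0.png

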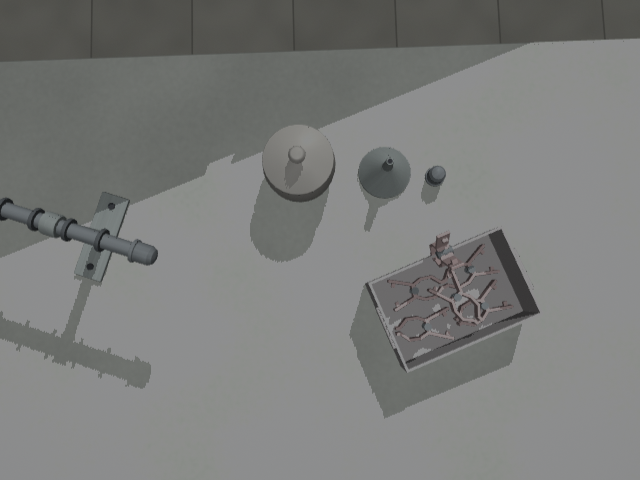

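The top view shows the caddy with its rim corners near (367,284), (501,231), (538,313) and (407,370). The peg is on the rim at about (441,247), the pole's cap at about (145,254), and the first ring at about (101,239). The scene view shows the peg at (245,307) and the cap at (360,120). Next I'll zoom in on these.

```bash
cat > h.py <<'E'
import numpy as np, cv2
from workcell import r, readout, get_image
def cam(n):
    d=get_image(n); f=240/np.tan(np.radians(d["fovy"])/2)
    d["K"]=np.array([[f,0,d["cx"]],[0,f,d["cy"]],[0,0,1]]); d["R"]=np.array(d["R"]); d["t"]=np.array(d["t"]); return d
def proj(d,X):
    p=(np.atleast_2d(X)@d["R"].T+d["t"])@d["K"].T; return p[:,:2]/p[:,2:]
def ray(d,uv):
    c=-d["R"].T@d["t"]; v=d["R"].T@np.linalg.solve(d["K"],[*uv,1]); return c,v/np.linalg.norm(v)
def onz(d,uv,z):
    c,v=ray(d,uv); return c+v*(z-c[2])/v[2]
def crop(d,x,y,w,h,k): return cv2.resize(d["color"][y:y+h,x:x+w,::-1],None,fx=k,fy=k,interpolation=cv2.INTER_CUBIC)
E
python3 - <<'E'
from h import *
s=cam("scene");t=cam("top")
g=lambda i:np.clip(i.astype(float)*1.5,0,255).astype(np.uint8)
A=crop(t,360,220,100,75,4);B=crop(t,60,190,100,75,4)
C=crop(s,200,250,100,75,4);D=crop(s,340,70,100,75,4)
cv2.imwrite("pics/z1.png",g(np.vstack([np.hstack([A,B]),np.hstack([C,D])])))
E
```

```text
(no output)
```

View pics/z1.png

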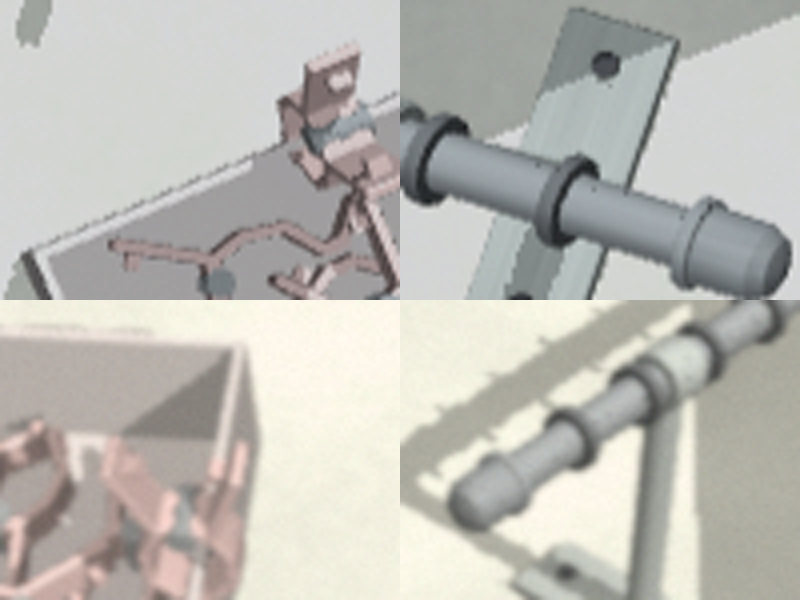

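The crops show the peg's pivot near top (443.5,251.5). Ring 1 is near top (102,240) and the flange near (133,250). I'll fit the caddy and pole poses with both cameras, then overlay the models.

```bash
cat > fit.py <<'E'
from h import *
from scipy.optimize import least_squares
s=cam("scene");t=cam("top")
def T(p,L):
    c,w=np.cos(p[2]),np.sin(p[2]); L=np.atleast_2d(L).astype(float)
    return np.c_[p[0]+c*L[:,0]-w*L[:,1], p[1]+w*L[:,0]+c*L[:,1], L[:,2]]
def u(x,y,ox,oy): return [(x+.5)/4-.5+ox,(y+.5)/4-.5+oy]
def fit(L,ot,os,p0):
    f=lambda p:np.r_[(proj(t,T(p,L))-ot).ravel(),(proj(s,T(p,L))-os).ravel()]
    q=least_squares(f,p0,loss="soft_l1"); print(q.x.round(4)); print(q.fun.reshape(2,-1,2).round(1).tolist()); return q.x
a,b,h=.075,.115,.075
C=fit([[a,b,h],[a,-b,h],[-a,-b,h],[-a,b,h]],[u(22,252,360,220),[501,231],[538,313],[407,370]],
      [[264,262],[245,381],[146,376],[180,257]],[*onz(t,[452,300],h)[:2],-.35])
z=.17
P=fit([[0,.025,z],[0,.075,z],[0,-.0235,z]],[u(168,201,60,190),u(37,160,60,190),u(294,243,60,190)],
      [u(175,137,340,70),u(245,92,340,70),u(105,182,340,70)],[*onz(t,[117,245],z)[:2],-.3])
np.save("C.npy",C);np.save("P.npy",P)
def line(im,d,X,col,k,ox,oy):
    q=((proj(d,X)-[ox,oy]+.5)*k-.5)
    cv2.polylines(im,[np.round(q*8).astype(int)],False,col,1,cv2.LINE_AA,3)
out=[]
for d,w1,w2 in((t,(360,220),(60,190)),(s,(180,250),(340,70))):
    row=[]
    for i,(ox,oy) in enumerate((w1,w2)):
        im=crop(d,ox,oy,100,75,4)
        im=np.clip(im*1.5,0,255).astype(np.uint8)
        if i==0:
            for e in(0,.004):
                line(im,d,T(C,[[a-e,b-e,h],[a-e,-b+e,h],[-a+e,-b+e,h],[-a+e,b-e,h],[a-e,b-e,h]]),(0,200,0),4,ox,oy)
        else:
            an=np.linspace(0,2*np.pi,40)
            for y,R in((.022,.017),(.028,.017),(-.022,.017),(.072,.017),(0,.011),(-.022,.011)):
                line(im,d,T(P,np.c_[R*np.cos(an),0*an+y,z+R*np.sin(an)]),(0,0,255),4,ox,oy)
        row.append(im)
    out.append(np.hstack(row))
cv2.imwrite("pics/fit.png",np.vstack(out))
E
python3 fit.py
```

```text
[ 0.5087 -0.233   0.388 ]
[[[1.0, -2.8], [-1.4, -10.2], [3.8, -4.3], [-0.8, -0.8]], [[-0.7, -3.3], [-1.8, -0.6], [-2.2, -0.6], [-1.3, -1.6]]]
[ 0.5915  0.2569 -0.3423]
[[[-0.2, -0.4], [-0.2, -0.9], [0.3, -0.3]], [[-1.0, -0.4], [-2.0, 0.1], [-0.1, -0.7]]]
```

View pics/fit.png

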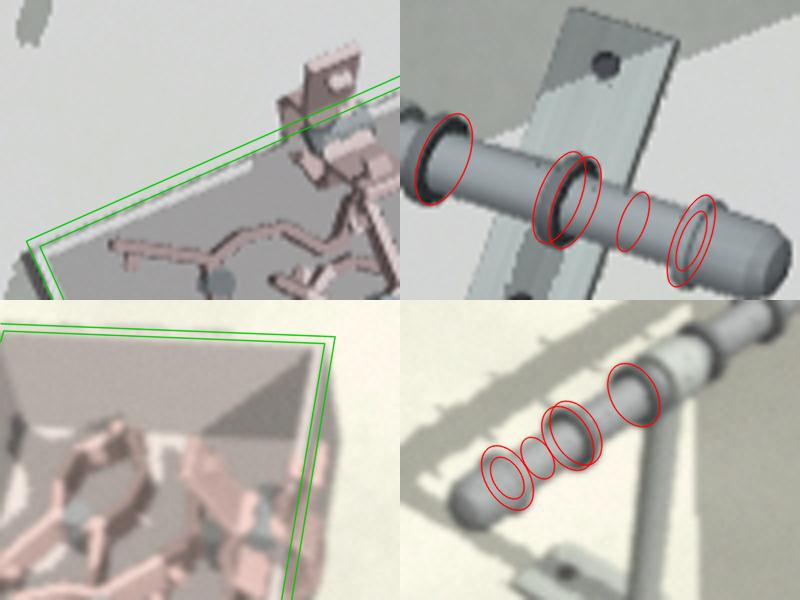

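The pole fits well, with its red circles lying on the ring and flange. The caddy fit is about 3 px off because my rough corners were poor, so I'll refine it.

```bash
cat > fit2.py <<'E'
import sys; from fit import *
print("--")
L=[[a,b,h],[a,-b,h],[-a,-b,h],[-a,b,h]]
Ot=np.array([u(22,252,360,220),[501,231],[538,313],[407,370]])
f=lambda p:(proj(t,T(p,L))-Ot).ravel()
q=least_squares(f,C); print(q.x.round(4),q.fun.round(1)); C=q.x
np.save("C.npy",C)
ims=[]
for d,ox,oy in((t,352,220),(s,135,245)):
    im=crop(d,ox,oy,200,160,4)[:, :]
    im=np.clip(im*1.5,0,255).astype(np.uint8)
    for e in(0,.004): line(im,d,T(C,[[a-e,b-e,h],[a-e,-b+e,h],[-a+e,-b+e,h],[-a+e,b-e,h],[a-e,b-e,h]]),(0,200,0),4,ox,oy)
    ims.append(im)
im=np.hstack([ims[0][:600,:800]]); cv2.imwrite("pics/f2t.png",im); cv2.imwrite("pics/f2s.png",ims[1][:600,:600])
E
python3 fit2.py
```

```text
[ 0.5087 -0.233   0.388 ]
[[[1.0, -2.8], [-1.4, -10.2], [3.8, -4.3], [-0.8, -0.8]], [[-0.7, -3.3], [-1.8, -0.6], [-2.2, -0.6], [-1.3, -1.6]]]
[ 0.5915  0.2569 -0.3423]
[[[-0.2, -0.4], [-0.2, -0.9], [0.3, -0.3]], [[-1.0, -0.4], [-2.0, 0.1], [-0.1, -0.7]]]
--
[ 0.5018 -0.2316  0.3669] [ 0.6 -0.2 -0.4 -4.8  3.   2.1 -3.1  2.7]
```

View pics/f2t.png

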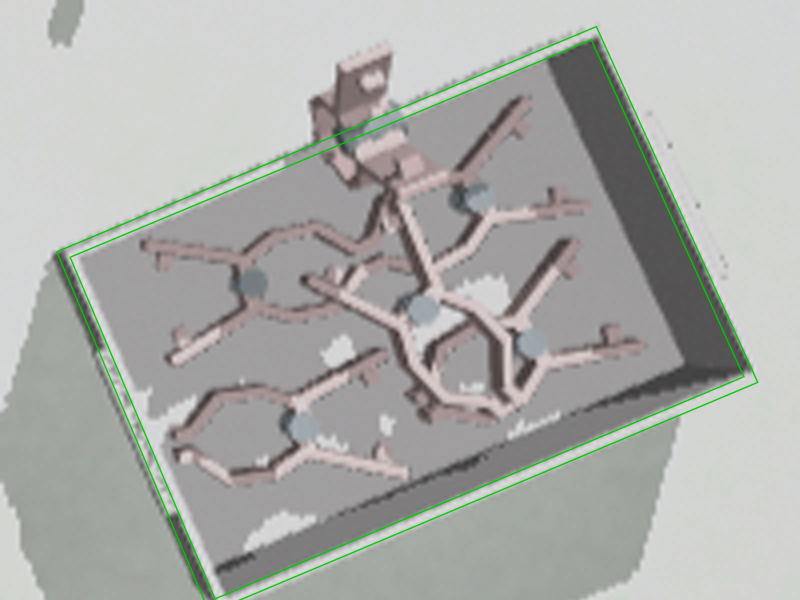

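View pics/f2s.png

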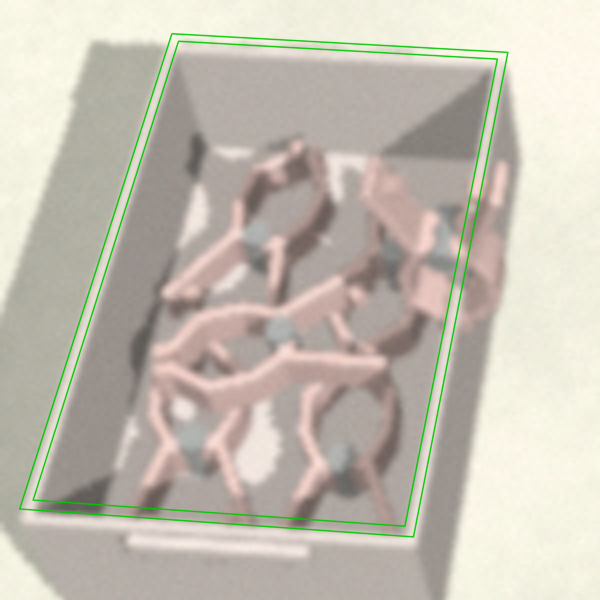

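The top overlay sits on the rim to about 1 mm. The scene overlay is about 2 px high, which is calibration error along the wall. Next I'll measure the peg in the caddy frame. In the top crop the coil is near (372,126), the +x tail top edge runs from (338,68) to (388,43), and the −x tail is near (375,165).

```bash
cat > m.py <<'E'
from h import *
C=np.load("C.npy");P=np.load("P.npy");t=cam("top");s=cam("scene")
def inv(p,X):
    c,w=np.cos(p[2]),np.sin(p[2]); d=X[:2]-p[:2]; return np.array([c*d[0]+w*d[1],-w*d[0]+c*d[1]])
for n,uv,z in(("coil",(372,126),.118),("coilL",(340,140),.115),("coilR",(406,112),.115),("tailL",(336,69),.155),("tailR",(390,42),.155),("-tail",(395,150),.155),("-tailR",(440,175),.155)):
    print(n,(inv(C,onz(t,((uv[0]+.5)/4-.5+352,(uv[1]+.5)/4-.5+220),z))*1e3).round(1))
for n,uv,z in(("coil",(440,235),.115),("+tail",(500,165),.155),("-tail",(372,162),.155)):
    print("s",n,(inv(C,onz(s,((uv[0]+.5)/4-.5+135,(uv[1]+.5)/4-.5+245),z))*1e3).round(1))
# pink wide crop overlay of predicted peg for y
c,w=np.cos(C[2]),np.sin(C[2])
st=readout.sense(); print(st["position"],st["eef_rot"],P)
for y in(0,.01):
  print(y,C[:2]+[c*.073-w*y,w*.073+c*y])
E
python3 m.py
```

```text
coil [73.5 -8.4]
coilL [73.2  4. ]
coilR [ 73.3 -22.9]
tailL [97.6  3.7]
tailR [ 99.1 -17.8]
-tail [63.2 -3.9]
-tailR [ 49.  -14.9]
s coil [71.4 -8.2]
s +tail [97.9 -1.7]
s -tail [49.4 -3.8]
[0.25779148 0.59666233 0.23867132] [-3.14152049e+00  3.35256429e-05  2.73375970e+00] [ 0.59152191  0.25690789 -0.34231263]
0 [ 0.56993199 -0.20545153]
0.01 [ 0.56634519 -0.19611692]
```

The peg centre is at caddy-frame (73, −8) mm, and its features agree with that. The target in xy is (0.573, −0.213) with yaw 1.938. First I'll turn the tool in place.

The rows are not in the units I measure in: shifts go in shares of 50 mm and turns go in shares of pi rad. I convert before sending: 0.15 rad is 0.0477.

>>> move_tool --plan '{"segments": [[0,0,0,0.0477],[0,0,0,0.0477],[0,0,0,0.0477],[0,0,0,0.0477],[0,0,0,0.0477]]}'

```text
time_s: 1.0
position: [0.2577, 0.5967, 0.2388]
eef_rot: [3.142, -0.0, 1.978]
contact_force: [0.1, -0.3, -0.3]
opening: 0.999
finger_force: 0.0
```

>>> move_tool --plan '{"segments": [[0,0,0,0.0146],[-0.4,0,0,0],[-0.9,0,0,0],[-0.96,0,0,0],[-0.96,0,0,0]]}'

```text
time_s: 1.5
position: [0.3159, 0.4449, 0.2387]
eef_rot: [3.141, -0.0, 1.939]
contact_force: [-0.8, -0.5, -0.8]
opening: 0.995
finger_force: 0.0
```

>>> move_tool --plan '{"segments": [[-0.96,0,0,0],[-0.96,0,0,0],[-0.96,0,0,0],[-0.96,0,0,0],[-0.96,0,0,0]]}'

```text
time_s: 2.0
position: [0.4022, 0.2207, 0.2391]
eef_rot: [3.141, -0.0, 1.938]
contact_force: [0.7, -0.3, -0.9]
opening: 1.002
finger_force: 0.0
```

>>> move_tool --plan '{"segments": [[-0.96,0,0,0],[-0.96,0,0,0],[-0.96,0,0,0],[-0.96,0,0,0],[-0.96,0,0,0]]}'

```text
time_s: 2.5
position: [0.4884, -0.0034, 0.2391]
eef_rot: [3.14, -0.0, 1.938]
contact_force: [0.9, 1.0, 0.4]
opening: 1.0
finger_force: 0.0
```

```bash
cat > go.py <<'E'
import sys,numpy as np
from workcell import r, readout, get_image
from scipy.spatial.transform import Rotation as Ro
g=np.array(eval(sys.argv[1]),float); s=readout.sense(); R=Ro.from_euler("xyz",s["eef_rot"])
print("t",s["time_s"],"tool d",R.inv().apply(g[:3]-s["position"]).round(4),"turn",round(-((g[3]-s["eef_rot"][2]+np.pi/2)%np.pi-np.pi/2),4),"rot",s["eef_rot"].round(4),"F",s["contact_force"].round(1))
E
python3 go.py "[.5728,-.213,.20,1.938]"
```

```text
t 2.5 tool d [-0.226   0.0035  0.0391] turn 0.0002 rot [ 3.1405e+00 -1.0000e-04  1.9382e+00] F [0.9 1.  0.4]
```

Scaled: -0.048 m is -0.96, -0.04 m is -0.8.

>>> move_tool --plan '{"segments": [[-0.96,0,0,0],[-0.96,0,0,0],[-0.96,0,0,0],[-0.8,0.06,0,0],[-0.44,0,0,0]]}'

```text
time_s: 3.0
position: [0.5652, -0.1967, 0.239]
eef_rot: [3.141, 0.002, 1.935]
contact_force: [0.4, 0.6, -0.4]
opening: 0.999
finger_force: 0.0
```

>>> move_tool --plan '{"segments": [[0,0,0,0],[0,0,0,0],[0,0,0,0]]}'

```text
time_s: 3.3
position: [0.5644, -0.191, 0.2386]
eef_rot: [3.142, -0.001, 1.94]
contact_force: [-0.1, -0.3, 0.2]
opening: 1.001
finger_force: 0.0
```

```bash
python3 go.py "[.5728,-.213,.20,1.938]"
python3 - <<'E'
from h import *
g=lambda i:np.clip(i*1.5,0,255).astype(np.uint8)
A=crop(cam("top"),380,190,130,130,3);B=crop(cam("scene"),180,230,130,130,3)
cv2.imwrite("pics/above.png",g(np.hstack([A,B])))
E
```

```text
t 3.3 tool d [-0.0236 -0.0001  0.0386] turn 0.0017 rot [ 3.1415e+00 -1.2000e-03  1.9397e+00] F [-0.1 -0.3  0.2]
```

View pics/above.png

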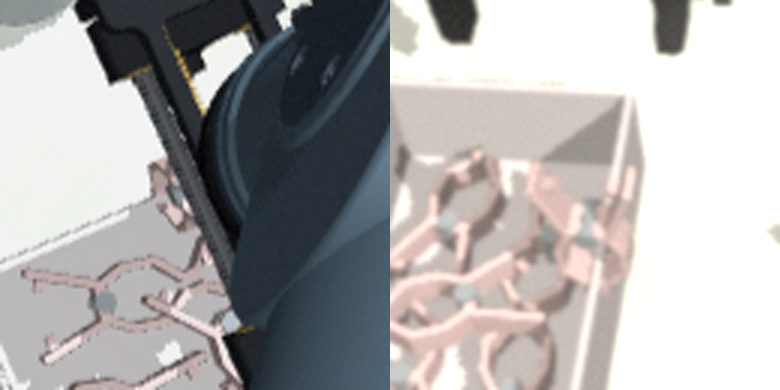

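The scene crop shows both fingers above and short of the peg, with the peg undisturbed. I'll move over it and descend.

Scaled: 0.035 m is 0.7, -0.0236 m is -0.472, 0.002 rad is 0.0006.

>>> move_tool --plan '{"segments": [[-0.472,0,0,0.0006],[0,0,0.6,0],[0,0,0.7,0],[0,0,0.6,0],[0,0,0.292,0]]}'

```text
time_s: 3.9
position: [0.5717, -0.213, 0.1267]
eef_rot: [-3.139, -0.003, 1.937]
contact_force: [-0.7, -0.1, 0.3]
opening: 1.003
finger_force: 0.0
```

>>> move_tool --plan '{"segments": [[0,0,0,0],[0,0,0,0],[0,0,0,0]]}'

```text
time_s: 4.2
position: [0.5742, -0.2152, 0.1309]
eef_rot: [3.139, 0.002, 1.936]
contact_force: [-0.0, 0.5, 0.5]
opening: 1.002
finger_force: 0.0
```

```bash
python3 go.py "[.5728,-.213,.129,1.938]"
python3 - <<'E'
from h import *
d=cam("scene")
im=np.clip(crop(d,180,210,130,140,4)*1.5,0,255).astype(np.uint8)
cv2.imwrite("pics/at.png",im)
E
```

```text
t 4.2 tool d [ 0.0025 -0.0005  0.0019] turn -0.002 rot [3.1392e+00 1.8000e-03 1.9360e+00] F [-0.   0.5  0.5]
```

View pics/at.png

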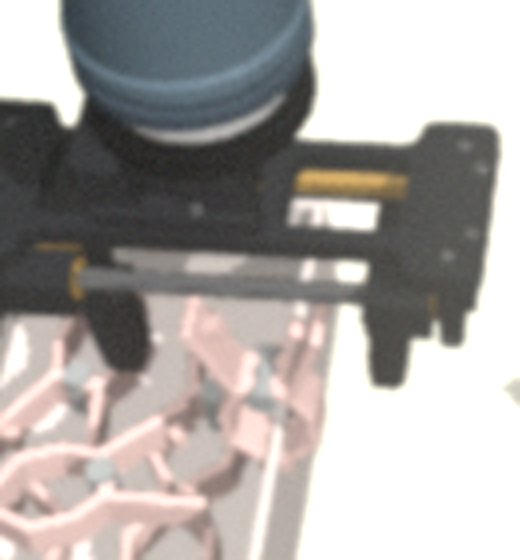

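The fingers straddle the peg, with inner faces at about 148 and 370 px (mid 259) and the peg's mid at about 254–262, so it is well centred. I'll squeeze.

>>> move_tool --plan '{"segments": [[0,0,0,0],[0,0,0,0],[0,0,0,0],[0,0,0,0],[0,0,0,0]]}' --jaw 0.0

```text
time_s: 4.75
position: [0.573, -0.2149, 0.1292]
eef_rot: [3.142, 0.0, 1.936]
contact_force: [0.4, 0.9, -0.2]
opening: 0.574
finger_force: 8.6
```

>>> move_tool --plan '{"segments": [[0,0,0,0],[0,0,0,0],[0,0,0,0],[0,0,0,0],[0,0,0,0]]}'

```text
time_s: 5.25
position: [0.573, -0.2149, 0.1291]
eef_rot: [-3.142, 0.0, 1.936]
contact_force: [0.4, -0.5, 0.1]
opening: 0.268
finger_force: 30.0
```

```bash
python3 go.py "[.5728,-.213,.129,1.938]"
python3 - <<'E'
from h import *
d=cam("scene")
im=np.clip(crop(d,180,230,130,130,4)*1.5,0,255).astype(np.uint8)
cv2.imwrite("pics/sq.png",im)
E
```

```text
t 5.25 tool d [0.0018 0.0005 0.0001] turn -0.0022 rot [-3.1416  0.      1.9358] F [ 0.4 -0.5  0.1]
```

View pics/sq.png

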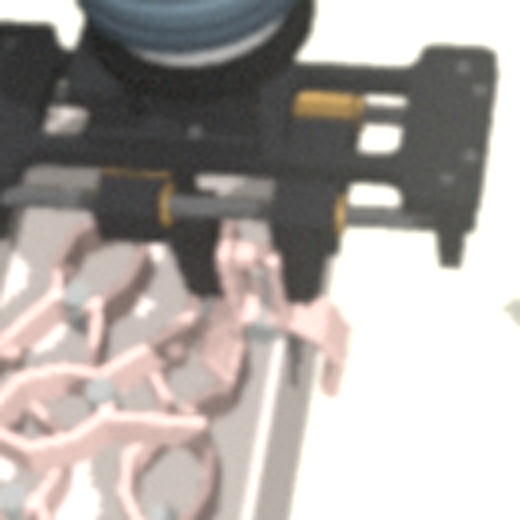

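The squeeze reached the stop: opening 0.268 is 23.6 mm, the grip is 30 N, and the picture shows the jaws wide apart astride the rim. Now I'll lift straight up.

Scaled: -0.04 m is -0.8, -0.03 m is -0.6.

>>> move_tool --plan '{"segments": [[0,0,-0.2,0],[0,0,-0.4,0],[0,0,-0.6,0],[0,0,-0.8,0],[0,0,-0.8,0]]}'

```text
time_s: 5.8
position: [0.5726, -0.2149, 0.2711]
eef_rot: [-3.141, 0.0, 1.935]
contact_force: [1.6, 0.6, 0.2]
opening: 0.269
finger_force: 30.0
```

>>> move_tool --plan '{"segments": [[0,0,-0.6,0],[0,0,-0.2,0],[0,0,0,0.0477],[0,0,0,0.0477],[0,0,0,0.0477]]}'

```text
time_s: 6.3
position: [0.5725, -0.2146, 0.3086]
eef_rot: [-3.141, -0.0, 1.48]
contact_force: [0.2, 0.9, -0.4]
opening: 0.268
finger_force: 30.0
```

>>> move_tool --plan '{"segments": [[0,0,0,0.0477],[0,0,0,0.0318],[0,0,0,0],[0,0,0,0]]}'

```text
time_s: 6.7
position: [0.5727, -0.2146, 0.3087]
eef_rot: [-3.141, 0.0, 1.239]
contact_force: [-0.2, 0.1, -1.5]
opening: 0.267
finger_force: 30.0
```

```bash
python3 go.py "[.5915,.2569,.31,1.2288]"
```

```text
t 6.7 tool d [ 0.4519 -0.136  -0.0013] turn 0.0099 rot [-3.1407e+00  2.0000e-04  1.2387e+00] F [-0.2  0.1 -1.5]
```

Scaled: 0.045 m is 0.9, -0.0136 m is -0.272, 0.01 rad is 0.0032.

>>> move_tool --plan '{"segments": [[0.4,-0.12,0,0.0032],[0.9,-0.272,0,0],[0.9,-0.272,0,0],[0.9,-0.272,0,0],[0.9,-0.272,0,0]]}'

```text
time_s: 7.2
position: [0.5833, -0.0044, 0.3091]
eef_rot: [-3.142, -0.0, 1.228]
contact_force: [1.0, -0.3, -1.1]
opening: 0.269
finger_force: 30.0
```

>>> move_tool --plan '{"segments": [[0.9,-0.272,0,0],[0.9,-0.272,0,0],[0.9,-0.272,0,0],[0.9,-0.272,0,0],[0.8,-0.24,0,0]]}'

```text
time_s: 7.7
position: [0.595, 0.226, 0.309]
eef_rot: [-3.141, -0.001, 1.23]
contact_force: [0.0, -0.1, -0.0]
opening: 0.271
finger_force: 30.0
```

>>> move_tool --plan '{"segments": [[0.5,-0.16,0,0],[0,0,0,0],[0,0,0,0],[0,0,0,0]]}'

```text
time_s: 8.1
position: [0.5967, 0.2475, 0.3092]
eef_rot: [3.141, 0.001, 1.224]
contact_force: [0.4, 0.4, -0.4]
opening: 0.268
finger_force: 30.0
```

```bash
python3 go.py "[.5915,.2569,.31,1.2288]"
```

```text
t 8.1 tool d [ 0.007  -0.0081 -0.0008] turn -0.0044 rot [3.1412e+00 7.0000e-04 1.2244e+00] F [ 0.4  0.4 -0.4]
```

```bash
cat > pk.py <<'E'
from h import *
from scipy.spatial.transform import Rotation as Ro
st=readout.sense(); R=Ro.from_euler("xyz",st["eef_rot"])
for n in("scene","top"):
    d=cam(n); c=d["color"].astype(int)
    m=((c[...,0]-c[...,1]>12)&(c[...,0]-c[...,2]>8)).astype(np.uint8)
    k,l,S,ce=cv2.connectedComponentsWithStats(m)
    print(n,[(S[i].tolist(),ce[i].round(1).tolist()) for i in range(1,k) if S[i,4]>25])
    for nm,L in(("tcp",[0,0,0]),("pivot",[0,0,.014]),("lipA",[0,.02,.058]),("lipB",[0,-.02,.058])):
        print(nm,proj(d,R.apply(L)+st["position"]).round(1).tolist())
E
python3 pk.py
```

```text
scene [([157, 0, 18, 17, 151], [164.8, 7.0]), ([285, 0, 17, 4, 42], [295.1, 1.0]), ([307, 0, 23, 10, 181], [319.3, 3.6]), ([395, 0, 14, 5, 41], [403.5, 1.4]), ([441, 0, 9, 11, 29], [444.8, 3.5]), ([425, 0, 58, 40, 996], [457.6, 21.9]), ([335, 2, 24, 15, 166], [344.0, 8.5]), ([372, 33, 10, 10, 45], [377.2, 37.5]), ([493, 32, 28, 20, 382], [507.2, 41.0]), ([522, 36, 118, 43, 2166], [582.3, 56.8]), ([378, 55, 16, 34, 267], [386.5, 70.1]), ([365, 66, 8, 13, 48], [368.2, 71.4]), ([167, 280, 85, 96, 2356], [202.5, 327.2]), ([224, 340, 10, 39, 106], [229.3, 360.1])]
tcp [[378.8, 47.9]]
pivot [[378.3, 55.0]]
lipA [[385.1, 80.8]]
lipB [[368.9, 72.1]]
top [([29, 174, 7, 12, 41], [32.2, 179.1]), ([91, 210, 17, 15, 121], [97.6, 215.8])]
tcp [[78.6, 230.2]]
pivot [[84.1, 231.5]]
lipA [[105.5, 220.3]]
lipB [[94.5, 250.3]]
```

Scaled: 0.02 m is 0.4, 0.006 m is 0.12, -0.0044 rad is -0.0014.

>>> move_tool --plan '{"segments": [[0.12,-0.16,0,-0.0014],[0,0,0.4,0],[0,0,0.4,0],[0,0,0.1,0],[0,0,0,0]]}'

```text
time_s: 8.7
position: [0.5903, 0.2579, 0.2637]
eef_rot: [-3.14, 0.001, 1.23]
contact_force: [0.2, -0.9, -0.5]
opening: 0.269
finger_force: 30.0
```

>>> move_tool --plan '{"segments": [[0,0,0,0],[0,0,0,0],[0,0,0,0]]}'

```text
time_s: 9.0
position: [0.5913, 0.258, 0.265]
eef_rot: [3.141, -0.001, 1.23]
contact_force: [0.7, -0.9, 0.0]
opening: 0.267
finger_force: 30.0
```

```bash
python3 go.py "[.5915,.2569,.31,1.2288]"
python3 - <<'E'
from h import *
from scipy.spatial.transform import Rotation as Ro
P=np.load("P.npy");c,w=np.cos(P[2]),np.sin(P[2])
def T(L): return np.c_[P[0]+c*L[:,0]-w*L[:,1],P[1]+w*L[:,0]+c*L[:,1],L[:,2]]
st=readout.sense(); R=Ro.from_euler("xyz",st["eef_rot"]); an=np.linspace(0,2*np.pi,40); ims=[]
for n,ox,oy in(("scene",330,30),("top",40,180)):
    d=cam(n); k=5; im=np.clip(crop(d,ox,oy,80,100,k)*1.4,0,255).astype(np.uint8)
    def line(X,col): cv2.polylines(im,[np.round((((proj(d,X)-[ox,oy]+.5)*k-.5))*8).astype(int)],False,col,1,cv2.LINE_AA,3)
    for y,ra in((.022,.017),(-.022,.017),(0,.011)): line(T(np.c_[ra*np.cos(an),0*an+y,.17+ra*np.sin(an)]),(0,0,255))
    for sg in(1,-1):
        b=np.array([[-.01,.0175,.062],[.01,.0175,.062],[.01,.0225,.062],[-.01,.0225,.062],[-.01,.0175,.062]])*[1,sg,1]
        line(R.apply(b)+st["position"],(0,160,0)); b[:,2]-=.008; line(R.apply(b)+st["position"],(255,0,0))
    ims.append(im)
cv2.imwrite("pics/hov.png",np.hstack(ims))
E
```

```text
t 9.0 tool d [-0.0009  0.0006 -0.045 ] turn 0.0013 rot [ 3.1407e+00 -1.0000e-03  1.2301e+00] F [ 0.7 -0.9  0. ]
```

View pics/hov.png

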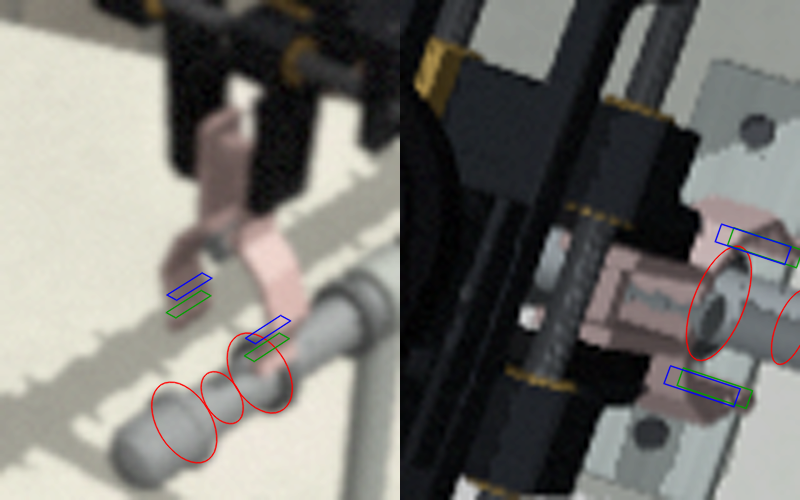

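The hover picture shows the peg held wide open, centred over the gap. The lips are at about (185,320) and (268,372) in the scene half, straddling the pole line. Pole overlay matches, and the peg sits about 3 mm lower in the grip than modelled. I'll lower it to TCP z ≈ 0.2165.

Scaled: 0.008 m is 0.16, 0.0006 m is 0.012.

>>> move_tool --plan '{"segments": [[0,0.012,0.16,0],[0,0,0.16,0],[0,0,0.16,0],[0,0,0.16,0],[0,0,0.16,0]]}'

```text
time_s: 9.6
position: [0.5913, 0.2576, 0.2231]
eef_rot: [-3.141, 0.001, 1.23]
contact_force: [0.0, 0.3, -0.6]
opening: 0.269
finger_force: 30.0
```

>>> move_tool --plan '{"segments": [[0,0,0.12,0],[0,0,0.05,0],[0,0,0,0],[0,0,0,0],[0,0,0,0]]}'

```text
time_s: 10.1
position: [0.5918, 0.2577, 0.2161]
eef_rot: [3.141, -0.001, 1.23]
contact_force: [-0.5, 0.8, -0.6]
opening: 0.265
finger_force: 30.0
```

```bash
python3 go.py "[.5915,.2569,.2165,1.2288]"; python3 pk.py
python3 - <<'E'
from h import *
from scipy.spatial.transform import Rotation as Ro
P=np.load("P.npy");c,w=np.cos(P[2]),np.sin(P[2])
g=lambda i:np.clip(i*1.4,0,255).astype(np.uint8)
cv2.imwrite("pics/fin.png",g(np.hstack([crop(cam("scene"),330,40,80,100,5),crop(cam("top"),60,180,80,100,5)])))
E
```

```text
t 10.1 tool d [-0.0009  0.     -0.0004] turn 0.0014 rot [ 3.1410e+00 -6.0000e-04  1.2302e+00] F [-0.5  0.8 -0.6]
scene [([157, 0, 18, 17, 154], [164.9, 6.9]), ([286, 0, 16, 4, 42], [295.2, 1.0]), ([307, 0, 23, 10, 181], [319.3, 3.6]), ([335, 0, 25, 15, 291], [345.8, 5.8]), ([423, 0, 12, 11, 60], [428.1, 3.7]), ([438, 0, 12, 13, 47], [443.6, 4.8]), ([424, 0, 59, 40, 1161], [453.9, 21.9]), ([396, 10, 24, 20, 319], [409.2, 19.8]), ([493, 31, 28, 21, 385], [507.2, 41.0]), ([522, 36, 118, 43, 2161], [582.4, 56.8]), ([391, 45, 13, 8, 55], [397.5, 48.3]), ([370, 75, 9, 10, 43], [373.7, 79.7]), ([375, 96, 15, 30, 213], [382.8, 108.7]), ([167, 280, 85, 97, 2359], [202.7, 327.1]), ([224, 342, 10, 37, 99], [229.4, 360.0])]
tcp [[375.5, 88.9]]
pivot [[375.1, 95.1]]
lipA [[381.5, 118.2]]
lipB [[366.4, 109.5]]
top [([115, 224, 13, 12, 74], [119.9, 228.4])]
tcp [[103.6, 241.9]]
pivot [[108.0, 242.8]]
lipA [[125.2, 232.3]]
lipB [[115.8, 258.7]]
```

```bash
python3 -c "
from workcell import r, readout, get_image
print(r.job_done())"
```

```text
the job is handed in; nothing more can be done
None
```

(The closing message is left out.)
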